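Shear the top blank onto its forming bed and close the form

TASK

Slide the top aluminium blank flat off the stack, without lifting or tipping it, onto the face of the forming bed that the loose upper block belongs to, and let go of it lying square and centred inside the scribed outline. Then close the form: lay the upper block down on the blank so that it mates with the bed and sits fully down and level. Leave the other blanks stacked as they are and do not disturb anything else on the bench.

Things in the scene. Friction and masses are not known exactly. Their poses are not given: they have to be found in the camera images.
- blank_top: Top blank of a stack of four: flat aluminium-faced board 140 (its x) x 60 (its y) x 12 mm, about 0.16 kg, loose. Origin at the centre of its underside (60 mm above the bench at the start), z up. The blanks merely lie on one another, edges roughly flush (a few mm off), smooth and unfastened.
- blank_2: Second blank from the top, same size; origin at the centre of its underside (48 mm above the bench). Must stay.
- blank_3: Third blank, same size (underside at 36 mm). Must stay.
- blank_4: Lowest blank, same size (underside at 24 mm). Must stay.
- pallet: Fixed low pallet under the stack, 150 (x, along the blanks) x 70 (y) x 24 mm; origin at the centre of its underside on the bench. A forming bed stands beside each long side (+y and -y), across a free gap of roughly 15 to 50 mm, up to 20 mm out of line and a little turned.
- bed_diagonal: The bed that mates with the upper block: fixed wooden lower half of a form, 190 (x) x 84 (y) mm, flat face 58 mm above the bench (2 mm below the top blank's underside). Two keys rise 24 mm above the face at DIAGONALLY OPPOSITE corners: over x 75 to 95, y 3 to 42 and x -95 to -75, y -42 to -3 mm. Origin: centre of its underside, on the bench.
- bed_diagonal_face (a point): Centre of that bed's face, where the middle of the blank's underside belongs; a thin scribed outline 142 x 62 mm round it (long side along the bed's x) marks the place. The blank lies between the keys with 5 mm free at each end.
- bed_centred: The other fixed lower half: same block, face and outline, but its two keys (39 mm wide in y, 24 mm high) stand in the MIDDLE of its ends (x 75 to 95 and -95 to -75). The upper block cannot close on it. Which bed is on which side of the stack changes from run to run.
- upper: Loose wooden upper half, 0.25 to 0.5 kg, flat on the bench at far left or right, handle up. Plate 22 mm thick, S shape: middle 144 (x) x 60 (y) mm, and a 30 mm wide tab at each end out to x = +-95 (+x end: y -30 to 0; -x end: y 0 to 30). Origin: centre of its underside. It fits bed_diagonal x along x, either way round, tabs beside the keys, 3 mm play, resting on the blank, underside 70 mm above the bench.
- upper_handle (a point): Centre of the top of the upper block's handle, 58 mm above the block's underside: an upright rib 100 (x) x 22 (y) mm, 36 mm high, centred on the plate.
- punch_tray: Bystander: black open tray 190 x 80 x 30 mm with punches, origin at the centre of its underside; lies on the side opposite the upper block.
- hammer: Bystander: hammer 270 mm long lying beyond the stack, about 45 mm high, origin at the middle of its underside.
- wax_tin: Bystander: tin, 70 mm diameter, 50 mm high, beyond the stack; origin at the centre of its underside.
- punch_jar: Bystander: jar of punches, 70 mm diameter, 140 mm high with the punches; origin at the centre of its underside.
- relief_sample: Bystander: small embossed panel 100 x 80 x 18 mm; origin at the centre of its underside.
- tape_roll: Bystander: cardboard ring 90 mm diameter, 25 mm high, lying between the robot and the stack; origin at the centre of its underside.
Things that resemble listed ones, but are neither listed nor needed, are in the scene too. Leave any purple look-alike of the upper alone. What is shaped like the bed_diagonal but yellow is not meant.

How it is judged:
By the outcome, as a careful person would: the job done as asked, in the order asked, and still so for the second after the job is handed in, with the robot touching nothing.
It also fails if it takes over 58 s, if anything falls off the work surface, if the arm or the gripper's body presses on something with over 40 N, if the wrist force passes 120 N, or if a joint passes its speed limit or range.

ROBOT

A 6-joint arm with a two-finger parallel gripper is mounted at the origin on the work surface. World frame = base frame: x ahead of the robot, y to its left, z up, the work surface at z = 0. Lengths are in m, angles in degrees, forces in N, time in s.
With the tool pointing down it reaches from about 0.35 to 0.875 m from the base axis. Payload 4.2 kg.
Tool frame: the origin (TCP) lies on the front face of the gripper's body, between the roots of the fingers; the fingertips stand finger_overhang ahead of it and the grasp point (between the pads) lies 51 mm ahead of it (finger_overhang is the distance from the TCP to the fingertips, in m); z points along the fingers, y is the line along which they close (so a half turn about z gives the same grasp; the last joint's range is limited). The gripper opens to 87 mm and grips with 3 to 60 N. Pads are 19 mm wide; open, the fingers measure 117 mm over their backs; the gripper's body (75 mm by 190 mm) begins 51 mm behind the grasp point.
Start: joints at [-53.824, 22.042, 0.453, 0, -68.411, -14.817], TCP at [0.228, -0.582, 0.292] pointing down, gripper open.
Joint ranges: [-179.83, 179.83], [-69.29, 118.12], [-61.27, 80.66], [-181.25, 117.63], [-171.15, -9.14], [-177.46, 177.46]. Speed limits (degrees/s): [159.86, 159.86, 180, 180, 180, 180].

INTERFACE

Orientations are given as a 3x3 rotation matrix whose columns are the frame's x, y, z axes.
In Python, from station import sense, capture, camera_model, finish_job, finger_overhang gives the robot as it stands. The module is installed in compiled form; this text tells all that it offers.
- The arm moves only by the tool jog_arm, never from a script. Its argument "rows" is a list that holds one entry, the list of rows, each a list of 4 numbers: the shift along the tool's x, y, z in m, then the turn about the tool's z in rad. A call has 1 to 20 rows; each row shifts and turns the commanded pose from where the row before left it, along the tool's axes as they then stand; what a row does not reach is not made up. A row lasts 1/8 s, in which the tool goes at most 62.5 mm and 10.7 degrees, less where a joint would pass 70% of its speed; a pose out of reach is approached as far as the arm can. A call is refused whole if a number of a shift passes 0.0625 or a number of a turn 0.188, either way. A call with a gripper value outside its range is refused whole. "claw" is the opening, from 0 (shut) to 1 (fully open), set as the call begins (left out, the last holds). The fingers move at their own pace and stop on an object; the grip force is fixed at half the most. Time passes only in rows, so rows that do not move let the fingers close. It gives the time, the measured TCP pose, the force, the opening and the grip force at its end, in the units of the state.
- sense(): the state, without advancing time (a new reading comes with each control period).
- capture(name): name is "scene" or "top" or "wrist"; returns the picture (480x640x3 uint8, red, green, blue); there is no depth.
- camera_model(name): a dict with "fovy" (degrees; the focal length in pixels is half the picture's height over the tangent of half this angle, whatever the lens; pixels are square), "cx", "cy" (the principal point, pixels), "eye" and "rotation" of the camera in the world. Camera axes: x right, y down, z forward; pixel columns grow to the right and rows downward; lengths in m; the calibration is good to about 2 mm. A picture is of the moment at which its call begins: read the wrist's pose just before it. camera_model takes no time and is no camera call; for the wrist camera it gives the pose at the moment of the call.
- finish_job(): hands the job in; it is judged then, once.
The state is a dict: "time_s": time; "joints": joint angles; "joint_velocities": joint speeds; "effort": joint torques, N m; "tcp_pos": TCP position; "ee_rot": TCP orientation; "wrist_force": force on the tool from outside, world axes, zero at the start; "moment": the same for the moment, N m; "gripper_width": opening from 0.0 (shut) to 1.0 (fully open); "gripper_force": force on a finger pad.
Only numpy, scipy, OpenCV 4.12 (cv2) and the standard library are available. Lean on these libraries where they do the work, as an engineer would, in place of code of your own. Each camera call takes 0.05 s, during which the arm holds its last target. There are 200 camera calls.

## Working session

There is one attempt and no reset: what is moved stays moved. The work goes in short steps, Python scripts to look and compute and a tool call to move; the robot and the scene stay as the last step left them, time stands still between calls to the robot, and variables do not carry over. Pictures are saved under pics/ and viewed, at most 10 in all, crops included, and the job is handed in when it is done.

Besides the shell and the picture viewer there is one more tool, called after "Request:" as name([rows], argument=value, ...), one row to a line, values as JSON. jog_arm: Moves the arm, as the interface text tells. Its arguments: {"type":"object","properties":{"rows":{"type":"array"},"claw":{"type":"number"}},"required":["rows"]}

```bash
mkdir -p pics; python3 - <<'E'
from station import *
import cv2,numpy as np
s=sense();print(s);print(finger_overhang)
a=capture("scene");b=capture("top")
for n in("scene","top","wrist"):print(n,camera_model(n))
cv2.imwrite("pics/scene.png",a[:,:,::-1]);cv2.imwrite("pics/top.png",b[:,:,::-1])
E
```

```text
{'time_s': 0.0, 'joints': array([-5.38243656e+01,  2.20914886e+01,  3.78997880e-01, -2.97637992e-02,
       -6.84119741e+01, -1.48178783e+01]), 'joint_velocities': array([ 0.02764651, -0.01309269,  0.03442333, -0.00811629,  0.00269205,
       -0.07577817]), 'effort': array([-3.20871559e-04, -3.90666175e+01,  1.87407303e+01,  4.21988457e+00,
        1.09408065e-02, -2.20407014e-04]), 'tcp_pos': array([ 0.22748886, -0.58163486,  0.29114444]), 'ee_rot': array([[-9.31394327e-01, -3.64010730e-01, -8.92298392e-04],
       [-3.64011813e-01,  9.31392100e-01,  2.03860201e-03],
       [ 8.90066677e-05,  2.22354950e-03, -9.99997524e-01]]), 'wrist_force': array([ 0.04674567,  0.06325656, -0.31105515]), 'moment': array([-0.03322427, -0.0775961 ,  0.01730978]), 'gripper_force': 0.0, 'gripper_width': 1.0015332244707318}
0.0697
scene {'fovy': 57.83749256297739, 'cx': 318.8268506989063, 'cy': 238.18493256101212, 'eye': array([ 1.03594007, -0.58336218,  0.56363436]), 'rotation': array([[ 7.92129236e-01,  3.37732225e-01, -5.08397697e-01],
       [ 6.10353339e-01, -4.38690424e-01,  6.59560091e-01],
       [-2.74504524e-04, -8.32759063e-01, -5.53635501e-01]])}
top {'fovy': 49.2434284679866, 'cx': 313.9711838453487, 'cy': 237.19659705124232, 'eye': array([0.44760937, 0.02173051, 1.30015303]), 'rotation': array([[ 0.01540048, -0.99592902,  0.08881557],
       [-0.99954305, -0.01764505, -0.02454271],
       [ 0.02600995, -0.08839702, -0.99574568]])}
wrist {'fovy': 64.01660926255398, 'cx': 316.1344839791302, 'cy': 234.25126008114708, 'eye': array([ 0.14985781, -0.61231765,  0.38517524]), 'rotation': array([[-0.36442732,  0.88979559,  0.27469353],
       [ 0.93123001,  0.34762734,  0.10938875],
       [ 0.00184265,  0.29566711, -0.95528926]])}
```

View pics/top.png

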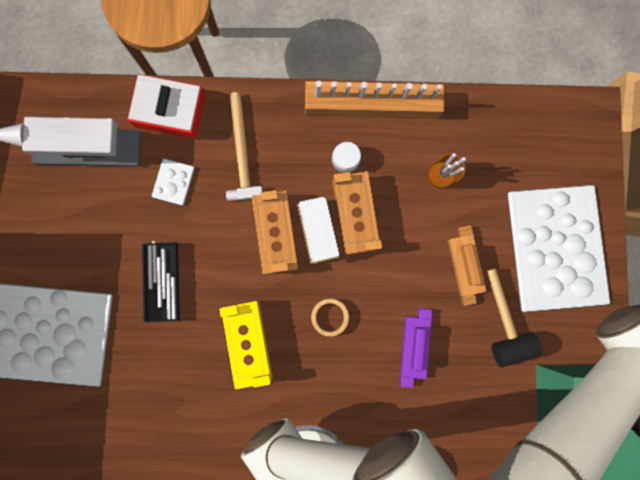

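View pics/scene.png

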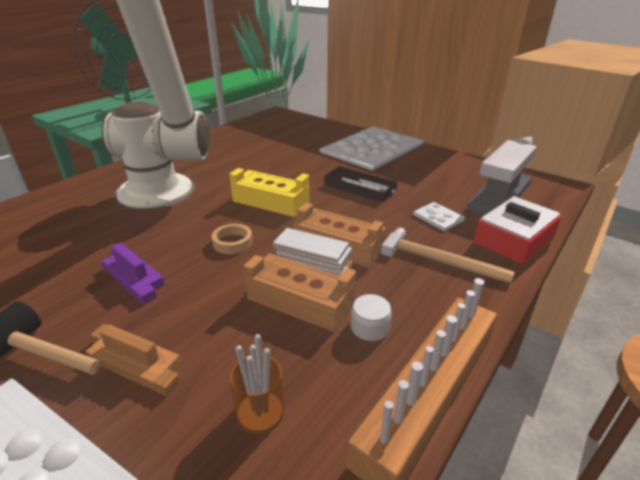

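The top view shows two wooden beds at (275,232) and (357,213), the stack at (319,230), and the wooden upper block at (466,265). The purple and yellow look-alikes are to be left alone. I'll zoom in.

```bash
python3 - <<'E'
import cv2,numpy as np
b=cv2.imread("pics/top.png")
c=cv2.resize(b[165:280,245:390],None,fx=5,fy=5,interpolation=cv2.INTER_CUBIC)
d=cv2.resize(b[215:315,435:500],None,fx=4,fy=4,interpolation=cv2.INTER_CUBIC)
cv2.imwrite("pics/z1.png",c)
E
cat > h.py <<'E'
import numpy as np
from station import *
def ray(cm,u,v):
    f=240/np.tan(np.radians(cm["fovy"]/2))
    d=np.stack([(np.asarray(u,float)-cm["cx"])/f,(np.asarray(v,float)-cm["cy"])/f,np.ones(np.shape(u))],-1)
    return np.asarray(cm["eye"]),d@np.asarray(cm["rotation"]).T
def hit(cm,u,v,z):
    e,d=ray(cm,u,v); return e+d*((z-e[2])/d[...,2])[...,None]
def proj(cm,P):
    f=240/np.tan(np.radians(cm["fovy"]/2))
    q=(np.asarray(P)-cm["eye"])@np.asarray(cm["rotation"])
    return np.stack([cm["cx"]+f*q[...,0]/q[...,2],cm["cy"]+f*q[...,1]/q[...,2]],-1)
E
python3 - <<'E'
from h import *
c=camera_model("top")
for n,u,v,z in[("bedL",275,232,.058),("stack",319,230,.072),("bedR",357,213,.058),("upper",466,265,.05)]:print(n,hit(c,u,v,z))
E
```

```text
bedL [0.56917278 0.08405744 0.058     ]
stack [ 0.57440421 -0.02014169  0.072     ]
bedR [ 0.61845328 -0.11115083  0.058     ]
upper [ 0.49849034 -0.37571307  0.05      ]
```

View pics/z1.png

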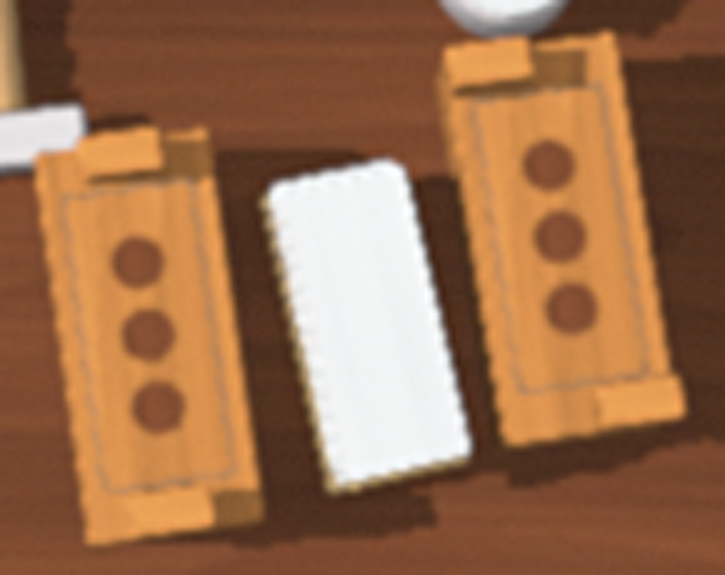

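The bed with the diagonal keys is the right one, at about (0.618,-0.111). Its keys are at z1 (490,62) and (640,400). I'll move the wrist camera above the gap.

Request:
jog_arm([
  [[0,0,0,0.108],[0,0,0,0.107],[-0.032,0.0323,0,0],[-0.032,0.0323,0,0],[-0.032,0.0323,0,0],[-0.032,0.0323,0,0],[-0.032,0.0323,0,0],[-0.032,0.0323,0,0],[-0.032,0.0323,0,0],[-0.032,0.0323,0,0],[-0.032,0.0323,0,0],[-0.032,0.0323,0,0],[-0.032,0.0323,0,0],[-0.032,0.0323,0,0],[-0.032,0.0323,0,0],[-0.032,0.0323,0,0],[0,0,0,0],[0,0,0,0]],
], claw=1)

```text
time_s: 2.35
tcp_pos: [0.5986, -0.0651, 0.2916]
ee_rot: [[-0.988, -0.157, -0.002], [-0.157, 0.988, -0.0], [0.002, 0.0, -1.0]]
wrist_force: [-0.6, 0.3, 0.1]
gripper_width: 0.997
gripper_force: 0.0
```

```bash
python3 - <<'E'
from h import *
import cv2,pickle
s=sense();cm=camera_model("wrist");w=capture("wrist")
cv2.imwrite("pics/w1.png",w[:,:,::-1]);pickle.dump(cm,open("w1.pkl","wb"))
print(s["time_s"],s["tcp_pos"],s["ee_rot"],s["wrist_force"])
E
```

```text
2.35 [ 0.59861773 -0.06510012  0.29162668] [[-9.87536740e-01 -1.57381113e-01 -1.54053670e-03]
 [-1.57381091e-01  9.87537935e-01 -1.36167185e-04]
 [ 1.54276857e-03  1.07981249e-04 -9.99998804e-01]] [-0.55923425  0.28227895  0.08743228]
```

View pics/w1.png

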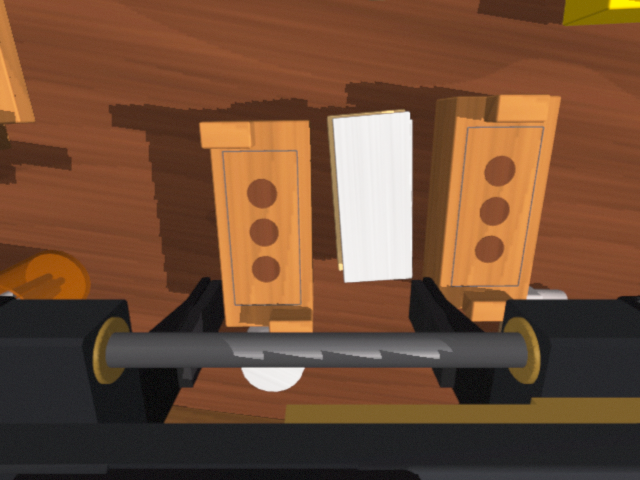

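The diagonal bed is on the left of the image, with scribed-outline corners at about (222,151),(297,150),(301,305),(234,305). The blank's corners are at (329,116),(409,111),(412,278),(345,282). Next I'll fit lines to these edges.

```bash
cat > m.py <<'E'
from h import *
import cv2
def linefit(pts):
    vx,vy,x,y=cv2.fitLine(np.float32(pts),cv2.DIST_HUBER,0,0.01,0.01).ravel(); return np.array([x,y]),np.array([vx,vy])
def cross(a,b):
    t=np.linalg.solve(np.c_[a[1],-b[1]],b[0]-a[0]); return a[0]+t[0]*a[1]
def edge(resp,p,q,r=5,lo=.12,hi=.88,thr=0):
    """strongest resp(+) along normals of p->q; subpixel; returns line"""
    p=np.float32(p);q=np.float32(q);d=q-p;n=np.array([-d[1],d[0]])/np.hypot(*d);o=np.arange(-r,r+.01,.5);P=[]
    for t in np.linspace(lo,hi,60):
        c=p+t*d;m=c+o[:,None]*n
        v=cv2.remap(resp,np.float32(m[:,:1]),np.float32(m[:,1:]),1).ravel()
        if v.max()>thr:
            k=v.argmax();sel=slice(max(0,k-2),k+3);w=np.clip(v[sel],0,None)
            P.append(c+n*(o[sel]*w).sum()/w.sum())
    return linefit(P)
def quad(resp,C,**k):
    C=np.array(C,float);L=[edge(resp,C[i],C[(i+1)%4],**k) for i in range(4)]
    return np.array([cross(L[i-1],L[i]) for i in range(4)])
def responses(img):
    g=cv2.cvtColor(img,cv2.COLOR_BGR2GRAY).astype(np.float32)
    bh=cv2.morphologyEx(g,cv2.MORPH_BLACKHAT,np.ones((7,7)))
    sat=(img.max(2).astype(np.float32)-img.min(2)) # whiteness
    gs=cv2.GaussianBlur(sat,(0,0),1); gm=np.hypot(cv2.Sobel(gs,5,1,0),cv2.Sobel(gs,5,0,1))
    return bh,gm
def pose(W):
    W=W[:,:2];c=W.mean(0)
    l=[np.linalg.norm(W[i]-W[(i+1)%4]) for i in range(4)]
    d=(W[0]-W[3])+(W[1]-W[2]) # order: near(-x)... corners 0,1 at -x end; 
    a=np.degrees(np.arctan2(-d[1],-d[0])); return c*1000,a,np.round(np.array(l)*1000,1)
E
python3 - <<'E'
from m import *
import pickle
cm=pickle.load(open("w1.pkl","rb"));im=cv2.imread("pics/w1.png");bh,gm=responses(im)
q=quad(bh,[(222,151),(297,150),(301,305),(234,305)],thr=5);print(q.round(1))
o=pose(hit(cm,q[:,0],q[:,1],.058));print("outline",o)
# whiteness for blank
q=quad(gm,[(329,117),(409,112),(412,278),(346,282)],thr=20,r=4);print(q.round(1))
b=pose(hit(cm,q[:,0],q[:,1],.072));print("blank",b)
a=np.radians(o[1]);R=np.array([[np.cos(a),np.sin(a)],[-np.sin(a),np.cos(a)]])
print("blank in bed",R@(b[0]-o[0]),b[1]-o[1])
cv2.imwrite("pics/w1z.png",cv2.resize(im[90:320,190:430],None,fx=2.5,fy=2.5))
E
```

```text
[[222.2 150.9]
 [296.5 150.2]
 [300.5 304.9]
 [234.6 305.1]]
outline (array([ 621.85242991, -109.17803838]), np.float64(9.695390735449532), array([ 62.3, 143.5,  62.4, 143.1]))
[[331.8 118. ]
 [412.  110.8]
 [411.9 278.6]
 [343.5 282.2]]
blank (array([576.95910431, -19.39086034]), np.float64(13.6360126663328), array([ 62.6, 142. ,  60.7, 140.2]))
blank in bed [-29.1310491   96.06523826] 3.9406219308832675
```

Request:
jog_arm([
  [[0,0,0,-0.08],[0.0034,0.0165,0,0],[0.0034,0.0165,0,0],[0.0034,0.0165,0,0],[0,0,0.03,0],[0,0,0.04,0],[0,0,0.04,0],[0,0,0.03,0],[0,0,0.012,0],[0,0,0.006,0],[0,0,0,0],[0,0,0,0]],
], claw=1)

```text
time_s: 3.9
tcp_pos: [0.5781, -0.0192, 0.1354]
ee_rot: [[-0.972, -0.236, 0.002], [-0.236, 0.972, 0.0], [-0.002, -0.0, -1.0]]
wrist_force: [0.1, 0.8, 0.1]
gripper_width: 0.994
gripper_force: 0.0
```

```bash
python3 - <<'E'
from h import *
import cv2,pickle
s=sense();cm=camera_model("wrist");w=capture("wrist")
cv2.imwrite("pics/w2.png",w[:,:,::-1]);pickle.dump(cm,open("w2.pkl","wb"))
print(s["time_s"],s["tcp_pos"],s["ee_rot"],s["wrist_force"])
E
```

```text
3.9 [ 0.57807653 -0.01920888  0.13543782] [[-9.71828913e-01 -2.35676203e-01  2.30027739e-03]
 [-2.35675970e-01  9.71831619e-01  3.75480911e-04]
 [-2.32397422e-03 -1.77216901e-04 -9.99997284e-01]] [0.07356132 0.79048802 0.0850059 ]
```

View pics/w2.png

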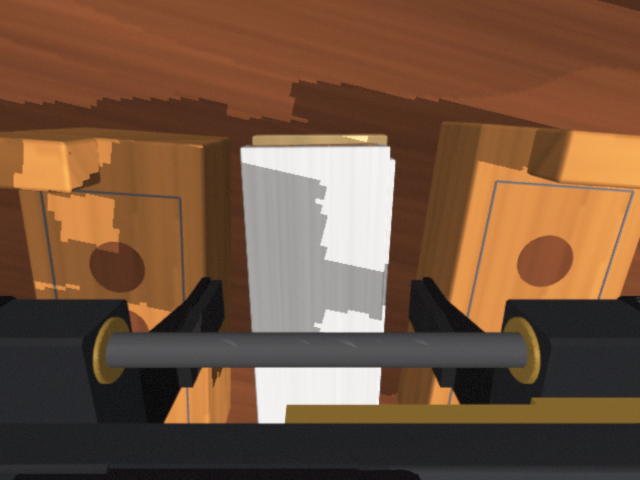

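The fingers straddle the blank centrally, with its edges at columns 243 and 390. I'll go down the last 3 mm and close.

Request:
jog_arm([
  [[0,0,0.0025,0],[0,0,0,0],[0,0,0,0],[0,0,0,0]],
])

```text
time_s: 4.45
tcp_pos: [0.5775, -0.0193, 0.1318]
ee_rot: [[-0.972, -0.236, 0.0], [-0.236, 0.972, 0.0], [-0.0, 0.0, -1.0]]
wrist_force: [-0.4, 0.3, -0.4]
gripper_width: 0.999
gripper_force: 0.0
```

Request:
jog_arm([
  [[0,0,0,0],[0,0,0,0],[0,0,0,0],[0,0,0,0],[0,0,0,0],[0,0,0,0],[0,0,0,0],[0,0,0,0]],
], claw=0.6)

```text
time_s: 5.45
tcp_pos: [0.5775, -0.0194, 0.1318]
ee_rot: [[-0.972, -0.236, 0.0], [-0.236, 0.972, 0.0], [-0.0, 0.0, -1.0]]
wrist_force: [0.5, -0.1, -0.3]
gripper_width: 0.684
gripper_force: 30.0
```

```bash
python3 - <<'E'
from h import *
import cv2,pickle
s=sense();cm=camera_model("wrist");w=capture("wrist")
cv2.imwrite("pics/w3.png",w[:,:,::-1]);pickle.dump(cm,open("w3.pkl","wb"))
print(s["time_s"],s["tcp_pos"],s["ee_rot"],s["wrist_force"],s["gripper_width"],s["gripper_force"])
E
```

```text
5.45 [ 0.57745683 -0.01936145  0.13176156] [[-9.71871288e-01 -2.35512627e-01  3.47214983e-05]
 [-2.35512627e-01  9.71871289e-01  1.65251252e-05]
 [-3.76367030e-05  7.88294348e-06 -9.99999999e-01]] [ 0.45449604 -0.10037689 -0.29166377] 0.68420872416888 29.990878701210022
```

View pics/w3.png

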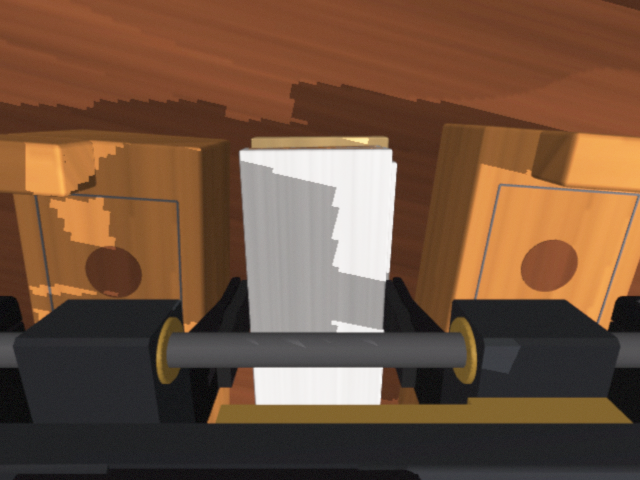

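Request:
jog_arm([
  [[0,0,0,0.017],[0,0,0,0.017],[0,0,0,0.017],[0,0,0,0.0174],[-0.004,0,0,0],[-0.006,0,0,0],[-0.006,0,0,0],[-0.006,0,0,0],[-0.004,0,0,0],[-0.0031,0,0,0],[0,-0.006,0,0],[0,-0.008,0,0],[0,-0.006,0,0],[0,0,0,0],[0,0,0,0]],
])

```text
time_s: 7.38
tcp_pos: [0.6096, -0.0346, 0.1318]
ee_rot: [[-0.986, -0.168, 0.0], [-0.168, 0.986, -0.0], [-0.0, -0.0, -1.0]]
wrist_force: [0.0, -1.7, -1.0]
gripper_width: 0.688
gripper_force: 30.0
```

```bash
python3 - <<'E'
from h import *
import cv2,pickle
s=sense();cm=camera_model("wrist");w=capture("wrist")
cv2.imwrite("pics/w4.png",w[:,:,::-1]);pickle.dump(cm,open("w4.pkl","wb"))
print(s["time_s"],s["tcp_pos"],s["ee_rot"],s["wrist_force"],s["gripper_width"],s["gripper_force"])
E
```

```text
7.375 [ 0.60963422 -0.03461672  0.13176705] [[-9.85726572e-01 -1.68353817e-01  3.41608188e-04]
 [-1.68353931e-01  9.85726554e-01 -3.39220340e-04]
 [-2.79623223e-04 -3.91889585e-04 -9.99999884e-01]] [ 0.0219106  -1.68597659 -0.9546779 ] 0.6877352267179109 29.991100430488586
```

View pics/w4.png

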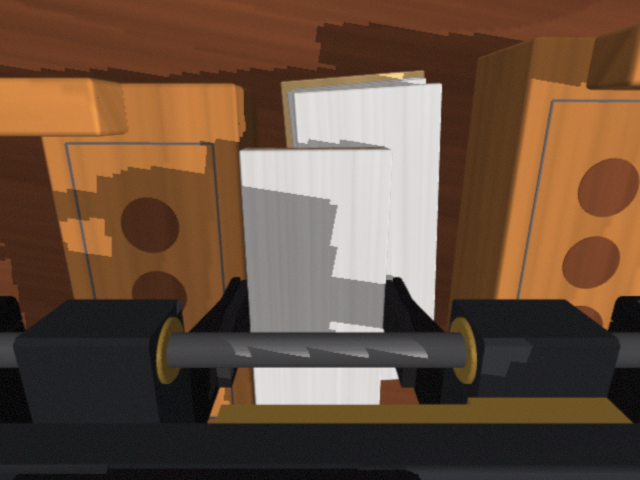

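The blank is square to the bed, with its near edge at row 150 and the outline's near edge at row 143. I'll compute the remaining offset.

```bash
python3 - <<'E'
from m import *
import pickle
cm=pickle.load(open("w4.pkl","rb"));im=cv2.imread("pics/w4.png");bh,gm=responses(im)
g=cv2.GaussianBlur(cv2.cvtColor(im,6).astype(np.float32),(0,0),.8);gr=np.hypot(cv2.Sobel(g,5,1,0),cv2.Sobel(g,5,0,1))
R=sense()["ee_rot"][:2,:2];T=np.array([.60963,-.03462])
def seg(resp,p,q,z,thr):
    l=edge(resp,p,q,r=4,thr=thr)
    P=np.array([l[0]-20*l[1],l[0]+20*l[1]]);W=hit(cm,P[:,0],P[:,1],z)[:,:2]
    t=(W-T)@R; print("tool-frame mm",(t*1000).round(1),"dir",np.degrees(np.arctan2(*(t[1]-t[0])[::-1])).round(2))
seg(bh,(66,143.5),(205,143),.058,5)
seg(bh,(66,146),(90,285),.058,5)
seg(bh,(214,146),(224,285),.058,5)
seg(gr,(243,150),(290,150),.072,20)
seg(gr,(242,155),(250,320),.072,20)
seg(gr,(389,155),(382,320),.072,20)
E
```

```text
tool-frame mm [[ 72.2 -83.3]
 [ 72.1 -66.3]] dir 90.22
tool-frame mm [[  46.6 -107.3]
 [  28.1 -107.3]] dir 179.98
tool-frame mm [[ 42.9 -44.7]
 [ 24.  -44.7]] dir 179.99
tool-frame mm [[ 70.3 -26.8]
 [ 70.9 -11.1]] dir 88.09
tool-frame mm [[ 39.1 -30.6]
 [ 21.2 -30.6]] dir 179.85
tool-frame mm [[23.5 29.5]
 [41.2 29.3]] dir -0.44
```

Request:
jog_arm([
  [[0,-0.005,0,0],[0,-0.008,0,0],[0,-0.008,0,0],[0,-0.008,0,0],[0,-0.008,0,0],[0,-0.008,0,0],[0,-0.008,0,0],[0,-0.008,0,0],[0,-0.008,0,0],[0.0003,-0.0065,0,0],[0,0,0,0],[0,0,0.001,0],[0,0,0.0008,0],[0,0,0,0],[0,0,0,0]],
])

```text
time_s: 9.3
tcp_pos: [0.622, -0.1085, 0.13]
ee_rot: [[-0.986, -0.169, 0.0], [-0.169, 0.986, 0.0], [-0.0, 0.0, -1.0]]
wrist_force: [-0.0, 0.7, -1.2]
gripper_width: 0.684
gripper_force: 30.0
```

```bash
python3 - <<'E'
from h import *
import cv2,pickle
s=sense();cm=camera_model("wrist");w=capture("wrist")
cv2.imwrite("pics/w5.png",w[:,:,::-1]);pickle.dump(cm,open("w5.pkl","wb"))
print(s["time_s"],s["tcp_pos"],s["ee_rot"],s["wrist_force"],s["moment"],s["gripper_width"],s["gripper_force"])
E
```

```text
9.3 [ 0.62195365 -0.10847987  0.1299702 ] [[-9.85643826e-01 -1.68837934e-01  1.07966469e-05]
 [-1.68837934e-01  9.85643826e-01  5.10627148e-06]
 [-1.15037807e-05  3.21008141e-06 -1.00000000e+00]] [-0.01808307  0.66573998 -1.23151505] [ 0.00916535  0.01779213 -0.00416824] 0.6835330120543734 29.99075621366501
```

View pics/w5.png

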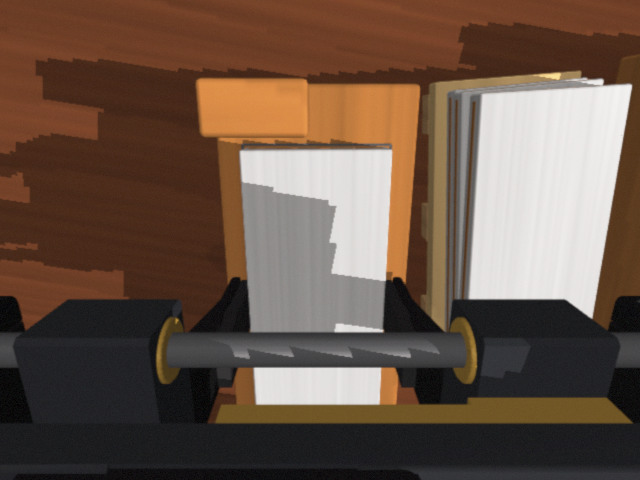

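The blank sits between the keys. The wrist still shows -1.2 N, so it is just barely held off the face. I'll lower slightly, release, rise and check.

Request:
jog_arm([
  [[0,0,0.0005,0],[0,0,0,0],[0,0,0,0]],
])

```text
time_s: 9.72
tcp_pos: [0.622, -0.1086, 0.1298]
ee_rot: [[-0.986, -0.169, 0.0], [-0.169, 0.986, 0.0], [-0.0, -0.0, -1.0]]
wrist_force: [-1.6, -0.0, 0.9]
gripper_width: 0.686
gripper_force: 30.0
```

Request:
jog_arm([
  [[0,0,0,0],[0,0,0,0],[0,0,0,0],[0,0,0,0],[0,0,-0.01,0],[0,0,-0.03,0],[0,0,-0.04,0],[-0.015,0,-0.04,0],[-0.015,0,-0.04,0],[0,0,0,0],[0,0,0,0],[0,0,0,0]],
], claw=0.95)

```text
time_s: 11.22
tcp_pos: [0.6507, -0.1036, 0.2882]
ee_rot: [[-0.986, -0.168, -0.003], [-0.168, 0.986, 0.0], [0.003, 0.001, -1.0]]
wrist_force: [-1.0, 0.6, 0.2]
gripper_width: 0.949
gripper_force: 0.0
```

```bash
python3 - <<'E'
from h import *
import cv2,pickle
s=sense();cm=camera_model("wrist");w=capture("wrist")
cv2.imwrite("pics/w6.png",w[:,:,::-1]);pickle.dump(cm,open("w6.pkl","wb"))
c=cv2.resize(w[60:340,180:480,::-1],None,fx=2,fy=2,interpolation=cv2.INTER_CUBIC);cv2.imwrite("pics/w6z.png",c)
print(s["time_s"],s["tcp_pos"])
E
```

```text
11.225 [ 0.65072239 -0.10361581  0.28821283]
```

View pics/w6z.png

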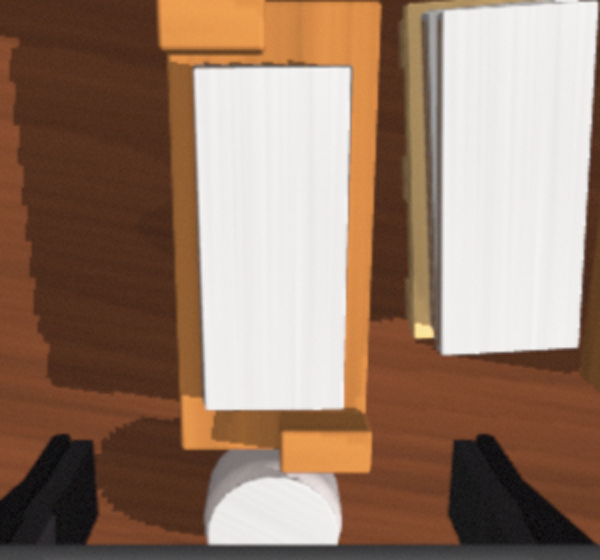

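The blank lies flat between the keys. Next: measure it against the bed outline pose (w1) and the bed edges.

```bash
python3 - <<'E'
from m import *
import pickle
cm=pickle.load(open("w6.pkl","rb"));im=cv2.imread("pics/w6.png");bh,gm=responses(im)
r=lambda a:[(180+u/2,60+v/2) for u,v in a]
q=quad(gm,r([(194,67),(351,67),(344,408),(206,409)]),thr=20,r=4)
b=pose(hit(cm,q[:,0],q[:,1],.070));print("blank",b)
o=np.array([621.85,-109.18]);a=np.radians(9.7);R=np.array([[np.cos(a),np.sin(a)],[-np.sin(a),np.cos(a)]])
print("blank vs outline(w1)",R@(b[0]-o),b[1]-9.7)
red=cv2.GaussianBlur(im[:,:,2].astype(np.float32),(0,0),1);gr=np.hypot(cv2.Sobel(red,5,1,0),cv2.Sobel(red,5,0,1))
for p,q_ in[((169,80),(182,440)),((378,60),(368,410))]:
    l=edge(gr,*r([p,q_]),r=5,thr=20);P=np.array([l[0]-60*l[1],l[0]+60*l[1]]);W=hit(cm,P[:,0],P[:,1],.058)[:,:2]*1000
    print("bed side y rel blank",((W-b[0])@R.T).round(1),np.degrees(np.arctan(np.divide(*(W[1]-W[0])[::-1]))))
# visible outline pieces: near line (between key and right), far line
for p,q_ in[((200,62),(345,62)),((210,415),(280,415)),((190,80),(203,400)),((356,75),(349,400))]:
    l=edge(bh,*r([p,q_]),r=4,thr=6);W=hit(cm,*l[0],.058)[:2]*1000;print("outline? rel blank",(R@(W-b[0])).round(1))
# upper in top view
t=camera_model("top");print("upper guess",hit(t,466,265,.058))
E
```

```text
blank (array([ 620.89571334, -109.26813848]), np.float64(9.79989603103097), array([ 61.2, 141.2,  61.4, 142. ]))
blank vs outline(w1) [-0.95549407  0.07390876] 0.09989603103097089
bed side y rel blank [[-53.8 -41.6]
 [ 47.5 -41.7]] 9.684920113384557
bed side y rel blank [[ 48.8  42. ]
 [-52.7  42.2]] 9.606150460945148
outline? rel blank [-71.5   9. ]
outline? rel blank [ 76.3 -17.7]
outline? rel blank [ -5.9 -32.8]
outline? rel blank [-31.5  32.1]
upper guess [ 0.49816475 -0.37316974  0.058     ]
```

```bash
python3 - <<'E'
from m import *
import pickle
cm=pickle.load(open("w6.pkl","rb"));im=cv2.imread("pics/w6.png")
r=lambda a:[(180+u/2,60+v/2) for u,v in a]
b=np.array([620.9,-109.27]);a=np.radians(9.7);R=np.array([[np.cos(a),np.sin(a)],[-np.sin(a),np.cos(a)]])
g=im[:,:,2].astype(np.float32)
for c0,c1,r0,r1 in[(265,312,76,100),(325,360,262,300),(280,315,262,290)]:
    print(g[r0:r1,c0:c1].mean(1).round(0).astype(int).tolist(), im[r0:r1,c0:c1,1].mean(1).round(0).astype(int).tolist())
for u,rows,z in[(287,(82,83,84,85,86,87,88),.082),(342,(270,272,274,275,276,278),.082)]:
    for v in rows:print(v,(R@(hit(cm,u,v,z)[:2]*1000-b)).round(1))
E
```

```text
[231, 231, 231, 231, 231, 230, 226, 204, 168, 116, 111, 158, 211, 216, 209, 181, 134, 139, 196, 214, 215, 215, 214, 214] [153, 154, 154, 154, 154, 153, 148, 131, 108, 75, 72, 101, 136, 139, 135, 119, 99, 121, 179, 200, 201, 201, 201, 201]
[232, 225, 194, 141, 121, 114, 113, 113, 114, 113, 111, 109, 115, 150, 201, 222, 230, 230, 231, 232, 233, 233, 232, 232, 231, 230, 229, 229, 229, 229, 229, 229, 229, 221, 183, 168, 168, 168] [214, 207, 172, 101, 79, 74, 74, 73, 74, 74, 72, 71, 75, 97, 129, 144, 152, 153, 153, 155, 155, 156, 155, 154, 153, 152, 152, 151, 151, 151, 152, 152, 152, 146, 134, 140, 143, 145]
[236, 236, 224, 164, 156, 156, 155, 154, 154, 155, 155, 154, 153, 153, 153, 153, 153, 155, 163, 179, 194, 200, 173, 115, 106, 107, 109, 110] [229, 228, 211, 123, 101, 101, 100, 100, 99, 100, 100, 100, 99, 98, 99, 98, 99, 100, 105, 116, 126, 130, 117, 92, 90, 92, 94, 96]
82 [-76.9 -21.1]
83 [-76.2 -21.1]
84 [-75.5 -21.1]
85 [-74.8 -21.1]
86 [-74.1 -21.2]
87 [-73.4 -21.2]
88 [-72.8 -21.2]
270 [70.8 22. ]
272 [72.6 22. ]
274 [74.4 22.1]
275 [75.3 22.1]
276 [76.3 22.1]
278 [78.1 22.1]
```

The blank is centred between the keys (-75.5 and +75.7 mm) and across the bed (±42 mm), and turned by about 0.1°. Next is the upper block.

Request:
jog_arm([
  [[0,0,0,-0.0925],[0.0236,-0.0275,0,0],[0.0236,-0.0275,0,0],[0.0236,-0.0275,0,0],[0.0236,-0.0275,0,0],[0.0236,-0.0275,0,0],[0.0236,-0.0275,0,0],[0.0236,-0.0275,0,0],[0.0236,-0.0275,0,0],[0,0,0,0],[0,0,0,0],[0,0,0,0]],
], claw=0.7)

```text
time_s: 12.78
tcp_pos: [0.5265, -0.3641, 0.2893]
ee_rot: [[-0.966, -0.26, -0.0], [-0.26, 0.966, 0.0], [0.0, 0.0, -1.0]]
wrist_force: [0.0, 0.2, -1.3]
gripper_width: 0.702
gripper_force: 0.0
```

```bash
python3 - <<'E'
from h import *
import cv2,pickle
s=sense();cm=camera_model("wrist");w=capture("wrist")
cv2.imwrite("pics/w7.png",w[:,:,::-1]);pickle.dump(cm,open("w7.pkl","wb"))
print(s["time_s"],s["tcp_pos"],s["ee_rot"])
E
```

```text
12.775 [ 0.52654498 -0.36410327  0.28925197] [[-9.65585627e-01 -2.60085192e-01 -2.99811976e-04]
 [-2.60085259e-01  9.65585632e-01  2.12281614e-04]
 [ 2.34282832e-04  2.82952751e-04 -9.99999933e-01]]
```

View pics/w7.png

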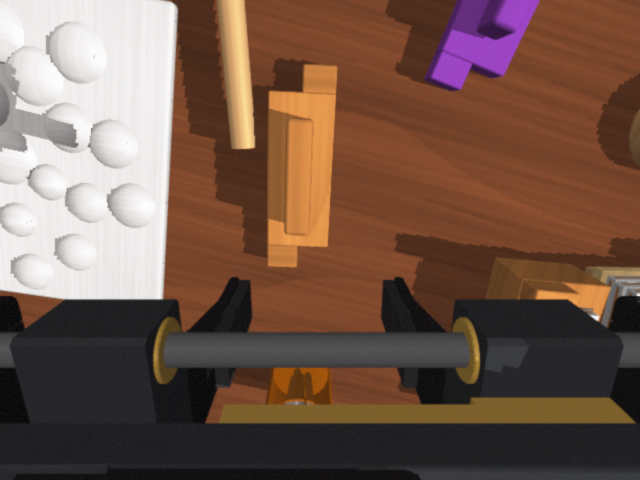

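The upper's handle top has corners (288,119),(312,119),(308,234),(287,234). The near tab lies to the right, as specified.

```bash
python3 - <<'E'
from m import *
import pickle
cm=pickle.load(open("w7.pkl","rb"));im=cv2.imread("pics/w7.png")
g=cv2.GaussianBlur(im.astype(np.float32).sum(2),(0,0),.8);gr=np.hypot(cv2.Sobel(g,5,1,0),cv2.Sobel(g,5,0,1))
q=quad(gr,[(288,119),(312,119),(308,234.5),(287,234.5)],thr=20,r=3);print(q.round(1))
h=pose(hit(cm,q[:,0],q[:,1],.058));print("handle",h)
q=quad(gr,[(269,92.5),(335,92.5),(328,246),(268,245)],thr=20,r=3);print(q.round(1))
h2=pose(hit(cm,q[:,0],q[:,1],.022));print("plate",h2)
T=sense()["tcp_pos"][:2]*1000
for x in(h,h2):
    a=np.radians(x[1]+180);R=np.array([[np.cos(a),np.sin(a)],[-np.sin(a),np.cos(a)]]);print("turn",np.radians(194.97-180-x[1]),"shift tool",R@(x[0]-T))
E
```

```text
[[288.4 115.5]
 [315.2 118.3]
 [306.6 236.1]
 [285.8 234.5]]
handle (array([ 499.39923863, -386.77345834]), np.float64(11.631088709217805), array([ 21.8, 100.4,  18.5, 100.9]))
[[268.   89.6]
 [335.4  95.3]
 [327.1 246.9]
 [266.8 243.1]]
plate (array([ 500.10037662, -387.85749299]), np.float64(12.556494905934276), array([ 59.6, 142.1,  59.9, 142.9]))
turn 0.05827499545616308 shift tool [31.21078438 16.7536276 ]
turn 0.042123610405102326 shift tool [31.02859927 17.45790269]
```

```bash
python3 - <<'E'
from m import *
import pickle
cm=pickle.load(open("w7.pkl","rb"));im=cv2.imread("pics/w7.png")
g=cv2.GaussianBlur(im.astype(np.float32).sum(2),(0,0),.8);gr=np.hypot(cv2.Sobel(g,5,1,0),cv2.Sobel(g,5,0,1))
def seg(n,p,q,z,r=4):
    l=edge(gr,p,q,r=r,thr=20);W=hit(cm,*np.array([l[0]-15*l[1],l[0]+15*l[1]]).T,z)[:,:2]*1000
    print(n,l[0].round(1),"mid",W.mean(0).round(1),"ang",np.degrees(np.arctan2(*(W[1]-W[0])[::-1])).round(2))
seg("H near",(290,119),(310,119),.058);seg("H far",(288,235),(307,235),.058)
seg("H left",(288,122),(287,232),.058);seg("H right",(312,122),(308,232),.058)
seg("P near",(270,92),(300,92),.022);seg("P far",(298,246),(327,246),.022)
seg("P left",(269,95),(268,240),.022);seg("P right",(335,97),(328,240),.022)
seg("tab near",(306,66),(335,66),.022);seg("tab left",(303,68),(304,90),.022,3);seg("tabfar",(270,266),(295,266),.022)
b=im.sum(2)
for v in(130,150,180,210):print(v,(b[v,262:340]//3).tolist())
for u in(298,302):print(u,(b[105:130,u]//3).tolist(),(b[222:252,u]//3).tolist())
E
```

```text
H near [298.9 116.2] mid [ 450.2 -399.3] ang 96.37
H far [297.5 235.4] mid [ 548.5 -375.5] ang 100.06
H left [287.3 167.9] mid [ 493.2 -398.5] ang -167.44
H right [311.6 171.7] mid [ 490.9 -377.9] ang -168.33
P near [285.7  91. ] mid [ 433.1 -417.3] ang 104.67
P far [312.1 246. ] mid [ 566.7 -357.7] ang 104.42
P left [267.4 165.3] mid [ 500.8 -418.3] ang -167.51
P right [329.7 198. ] mid [ 515.6 -353.8] ang -167.37
tab near [319.5  64.7] mid [ 404.7 -394.1] ang 102.05
tab left [302.9  79.6] mid [ 420.2 -405. ] ang -167.15
tabfar [283.6 266.4] mid [ 595.3 -379.8] ang 101.55
130 [55, 55, 55, 54, 51, 64, 78, 91, 95, 95, 96, 96, 93, 96, 96, 91, 93, 91, 93, 94, 98, 99, 102, 95, 87, 94, 111, 127, 138, 140, 139, 135, 138, 137, 137, 136, 138, 138, 139, 139, 139, 143, 146, 145, 145, 147, 148, 149, 149, 145, 133, 136, 151, 153, 155, 154, 154, 152, 151, 150, 154, 154, 156, 153, 154, 153, 151, 149, 149, 147, 149, 137, 95, 86, 85, 85, 82, 84]
150 [52, 51, 50, 48, 54, 63, 79, 90, 95, 96, 96, 93, 93, 94, 93, 93, 92, 92, 94, 96, 99, 100, 102, 92, 85, 102, 116, 133, 140, 139, 136, 136, 133, 136, 136,
[... 777 characters left out ...]
48, 143, 131, 137, 143, 145, 145, 146, 144, 143, 143, 141, 145, 145, 150, 152, 151, 150, 152, 151, 152, 146, 122, 88, 84, 84, 82, 81, 83, 81, 82, 83, 82]
298 [153, 153, 152, 152, 154, 153, 152, 152, 153, 151, 146, 119, 97, 90, 103, 119, 125, 132, 134, 138, 137, 138, 140, 139, 136] [136, 135, 135, 134, 135, 134, 135, 135, 134, 133, 131, 120, 112, 131, 153, 155, 157, 157, 155, 157, 156, 155, 153, 137, 96, 85, 83, 85, 81, 80]
302 [157, 156, 155, 156, 155, 158, 156, 154, 156, 155, 153, 146, 120, 94, 98, 120, 126, 131, 138, 141, 140, 142, 141, 140, 140] [142, 142, 142, 141, 142, 141, 143, 140, 140, 139, 137, 128, 116, 117, 142, 150, 153, 154, 152, 154, 154, 153, 150, 137, 102, 86, 86, 86, 87, 87]
```

Request:
jog_arm([
  [[0.0154,-0.0085,0,0.0466],[0.0154,-0.0084,0,0],[0,0,0,0],[0,0,0.04,0],[0,0,0.04,0],[0,0,0.04,0],[0,0,0.035,0],[0,0,0.02,0],[0,0,0.01,0],[0,0,0.0065,0],[0,0,0,0],[0,0,0,0],[0,0,0,0]],
], claw=0.48)

```text
time_s: 14.45
tcp_pos: [0.5005, -0.3888, 0.0988]
ee_rot: [[-0.977, -0.214, 0.001], [-0.214, 0.977, -0.001], [-0.001, -0.001, -1.0]]
wrist_force: [-0.4, -0.4, -0.0]
gripper_width: 0.475
gripper_force: 0.0
```

Request:
jog_arm([
  [[0,0.0012,0,0],[0,0,0,0]],
])

```text
time_s: 14.7
tcp_pos: [0.4999, -0.3874, 0.0981]
ee_rot: [[-0.977, -0.214, 0.0], [-0.214, 0.977, -0.0], [-0.0, -0.0, -1.0]]
wrist_force: [0.1, -0.7, 0.2]
gripper_width: 0.481
gripper_force: 0.0
```

Request:
jog_arm([
  [[0,0,0,0],[0,0,0,0],[0,0,0,0],[0,0,0,0],[0,0,0,0],[0,0,0,0]],
], claw=0.1)

```text
time_s: 15.45
tcp_pos: [0.5, -0.3876, 0.0979]
ee_rot: [[-0.977, -0.214, 0.0], [-0.214, 0.977, -0.0], [-0.0, -0.0, -1.0]]
wrist_force: [0.3, -1.1, -0.5]
gripper_width: 0.255
gripper_force: 30.0
```

Request:
jog_arm([
  [[0,0,-0.01,0],[0,0,-0.025,0],[0,0,-0.03,0],[0,0,-0.03,0],[0,0,-0.025,0],[0,0,0,0.047],[-0.0083,0.0127,0,0],[-0.0166,0.0254,0,0],[-0.0166,0.0254,0,0],[-0.0166,0.0254,0,0],[-0.0166,0.0254,0,0],[-0.0166,0.0254,0,0],[-0.0166,0.0254,0,0],[-0.0166,0.0254,0,0],[-0.0166,0.0254,0,0],[-0.0166,0.0254,0,0],[-0.0083,0.0127,0,0],[0,0,0,0],[0,0,0,0],[0,0,0,0]],
])

```text
time_s: 17.95
tcp_pos: [0.6206, -0.1101, 0.2179]
ee_rot: [[-0.986, -0.166, -0.001], [-0.166, 0.986, -0.0], [0.001, 0.0, -1.0]]
wrist_force: [0.1, 0.1, -3.2]
gripper_width: 0.248
gripper_force: 30.0
```

```bash
python3 - <<'E'
from m import *
import pickle
s=sense();cm=camera_model("wrist");w=capture("wrist")[:,:,::-1].copy()
cv2.imwrite("pics/w8.png",w);pickle.dump(cm,open("w8.pkl","wb"))
T=s["tcp_pos"];R=s["ee_rot"];print(T,np.degrees(np.arctan2(R[1,0],R[0,0]))%360,s["wrist_force"],s["moment"],s["gripper_width"])
g=cv2.GaussianBlur(w.astype(np.float32).sum(2),(0,0),.8);gr=np.hypot(cv2.Sobel(g,5,1,0),cv2.Sobel(g,5,0,1))
# predicted pixels (tool frame mm -> px) : near ends of upper, near part of bed; 
zu=T[2]-.098+.022
P=lambda x,y,z:np.append(T[:2]+R[:2,:2]@np.array([x,y])/1000,z)
def seg(n,a,b,z,r):
    p,q=proj(cm,P(*a,z)),proj(cm,P(*b,z));l=edge(gr,p,q,r=r,thr=30)
    W=(hit(cm,*np.array([l[0]-10*l[1],l[0]+10*l[1]]).T,z)[:,:2]-T[:2])@R[:2,:2]*1000;print(n,p.round(),q.round(),l[0].round(1),W.round(1).tolist())
# tool x toward robot = -block x ; near end tab (block y 0..30 -> tool y 0..30)
seg("upper tab near",(95,2),(95,28),zu,8)
seg("upper tab +y side",(93,30),(74,30),zu,8)
seg("upper plate near",(72,-28),(72,-3),zu,8)
seg("upper -y side",(70,-30),(40,-30),zu,8)
seg("key top near outer",(95,-40),(95,-5),.082,8)
seg("bed near edge",(95,5),(95,40),.058,8)
seg("bed +y side",(93,42),(50,42),.058,8)
seg("bed key -y side",(93,-42),(77,-42),.082,8)
E
```

```text
[ 0.62056255 -0.11011717  0.21787042] 189.57713748136558 [ 0.07278397  0.09775248 -3.21833472] [-0.00306632  0.02272425  0.07160616] 0.24842389392335065
upper tab near [322.  86.] [385.  86.] [352.5  87.7] [[94.4, 10.5], [94.5, 18.8]]
upper tab +y side [389.  91.] [387. 138.] [386.5 119.6] [[77.7, 29.4], [85.8, 29.4]]
upper plate near [252. 143.] [310. 143.] [275.  142.8] [[71.6, -22.5], [72.8, -13.9]]
upper -y side [248. 148.] [251. 215.] [249.8 191.7] [[55.3, -30.1], [46.2, -30.3]]
key top near outer [246.  94.] [308.  94.] [279.   95.9] [[94.0, -27.1], [94.0, -15.8]]
bed near edge [325.  96.] [381.  96.] [352.2  88.5] [[99.4, 15.6], [99.4, 28.0]]
bed +y side [384.  99.] [381. 169.] [385.3 141.3] [[61.3, 44.1], [73.8, 44.0]]
bed key -y side [243.  98.] [244. 127.] [244.9 112.2] [[90.6, -41.1], [79.7, -41.2]]
```

The block is at tool offset (0.5,-0.4) mm and the bed at (-1.0,+0.8) mm, so it needs a shift of about (-0.4,+1.2) mm. I'll correct and descend.

Request:
jog_arm([
  [[-0.0004,0.0012,0,0],[0,0,0,0],[0,0,0.01,0],[0,0,0.012,0],[0,0,0.008,0],[0,0,0.004,0],[0,0,0.004,0],[0,0,0.004,0],[0,0,0,0],[0,0,0,0]],
])

```text
time_s: 19.25
tcp_pos: [0.6214, -0.108, 0.1762]
ee_rot: [[-0.986, -0.168, 0.001], [-0.168, 0.986, -0.0], [-0.001, -0.0, -1.0]]
wrist_force: [0.6, 0.2, -3.7]
gripper_width: 0.25
gripper_force: 30.0
```

Request:
jog_arm([
  [[0,0,0.002,0],[0,0,0.002,0],[0,0,0.002,0],[0,0,0.001,0],[0,0,0,0],[0,0,0,0]],
])

```text
time_s: 20.0
tcp_pos: [0.6213, -0.108, 0.169]
ee_rot: [[-0.986, -0.168, 0.0], [-0.168, 0.986, -0.0], [-0.0, -0.0, -1.0]]
wrist_force: [-0.2, -0.2, -3.9]
gripper_width: 0.251
gripper_force: 30.0
```

Request:
jog_arm([
  [[0,0,0.0006,0],[0,0,0.0006,0],[0,0,0,0],[0,0,0,0]],
])

```text
time_s: 20.5
tcp_pos: [0.6213, -0.108, 0.168]
ee_rot: [[-0.986, -0.168, 0.0], [-0.168, 0.986, -0.0], [-0.0, -0.0, -1.0]]
wrist_force: [-0.7, -0.1, -1.9]
gripper_width: 0.251
gripper_force: 30.0
```

Contact is beginning. I'll press slightly, then release and rise.

Request:
jog_arm([
  [[0,0,0.0004,0],[0,0,0,0],[0,0,0,0]],
])

```text
time_s: 20.88
tcp_pos: [0.6213, -0.108, 0.1679]
ee_rot: [[-0.986, -0.168, 0.0], [-0.168, 0.986, -0.0], [-0.0, -0.0, -1.0]]
wrist_force: [-1.5, 0.9, 1.5]
gripper_width: 0.252
gripper_force: 30.0
```

Request:
jog_arm([
  [[0,0,0,0],[0,0,0,0],[0,0,0,0],[0,0,-0.005,0],[0,0,-0.025,0],[0,0,-0.04,0],[-0.015,0,-0.045,0],[-0.015,0,-0.045,0],[0,0,0,0],[0,0,0,0],[0,0,0,0]],
], claw=0.5)

```text
time_s: 22.25
tcp_pos: [0.6501, -0.103, 0.3257]
ee_rot: [[-0.986, -0.167, -0.003], [-0.167, 0.986, 0.0], [0.003, 0.001, -1.0]]
wrist_force: [0.3, -0.9, 0.5]
gripper_width: 0.5
gripper_force: 0.0
```

```bash
python3 - <<'E'
from m import *
import pickle
s=sense();cm=camera_model("wrist");w=capture("wrist")[:,:,::-1].copy()
cv2.imwrite("pics/w9.png",w)
c0=np.array([.6213,-.1080]);a=np.radians(9.67);R=np.array([[np.cos(a),-np.sin(a)],[np.sin(a),np.cos(a)]])
print(s["time_s"],s["tcp_pos"],s["wrist_force"])
g=cv2.GaussianBlur(w.astype(np.float32).sum(2),(0,0),.8);gr=np.hypot(cv2.Sobel(g,5,1,0),cv2.Sobel(g,5,0,1))
def seg(n,A,B,z,r=7):
    P=lambda A:np.append(c0+R@np.array(A)/1000,z)
    l=edge(gr,proj(cm,P(A)),proj(cm,P(B)),r=r,thr=30)
    W=(hit(cm,*np.array([l[0]-10*l[1],l[0]+10*l[1]]).T,z)[:,:2]-c0)@R*1000;print(n,l[0].round(),W.round(1).tolist())
seg("tab -x end",(-95,2),(-95,28),.092);seg("tab +x end",(95,-28),(95,-2),.092)
seg("side +y",(-60,30),(60,30),.092);seg("side -y",(-60,-30),(60,-30),.092)
seg("plate -x end",(-72,-28),(-72,-3),.092);seg("plate +x end",(72,3),(72,28),.092)
seg("key -x inner y",(-93,-3),(-77,-3),.082,4);seg("key -x outer",(-95,-40),(-95,-6),.082);seg("key +x outer",(95,6),(95,40),.082)
seg("handle -x",(-50,-9),(-50,9),.128,6);seg("handle +x",(50,-9),(50,9),.128,6);seg("handle +y",(-45,11),(45,11),.128,6);seg("handle -y",(-45,-11),(45,-11),.128,6)
E
```

```text
22.25 [ 0.65006404 -0.10298624  0.32574851] [ 0.34764472 -0.9147678   0.47061017]
tab -x end [335.  63.] [[-94.4, 6.9], [-94.4, 22.6]]
tab +x end [300. 287.] [[102.2, -24.2], [94.1, -7.0]]
side +y [358. 174.] [[1.5, 35.7], [-15.5, 35.6]]
side -y [283. 177.] [[-12.9, -29.0], [4.1, -28.9]]
plate -x end [297.  90.] [[-76.5, -23.3], [-71.9, -8.1]]
plate +x end [335. 262.] [[73.0, 7.5], [73.2, 25.7]]
key -x inner y [316.  79.] [[-91.0, -0.1], [-75.8, 0.0]]
key -x outer [283.  63.] [[-95.3, -34.8], [-95.3, -18.6]]
key +x outer [342. 280.] [[96.4, 15.0], [94.2, 34.0]]
handle -x [317. 121.] [[-52.2, -6.6], [-49.6, 7.7]]
handle +x [317. 251.] [[49.7, -7.3], [49.7, 8.8]]
handle +y [331. 178.] [[-1.7, 11.0], [-16.9, 11.1]]
handle -y [305. 194.] [[-4.8, -9.1], [10.8, -9.1]]
```

```bash
python3 -c "
from station import *
print(finish_job())"
```

```text
the job is handed in; nothing more can be done
None
```

The job is handed in at about 22 s: the blank was slid square and centred onto the diagonal-key bed (within about 0.3 mm and 0.1°), and the upper block was lowered over the keys until it bore on the blank at seated height, by touch and edge measurements rather than a viewed picture.

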